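# Let off the bench winch

## Task

The small orange bench winch is locked: a tooth of its ratchet wheel is hooked over the foot of the red pawl. Ease the wheel forward (clockwise) with the crank until the foot is free, flip the pawl right over so that it lies back clear of the teeth, then wind the wheel slowly backward (counter-clockwise) until its yellow lug presses against the brass stop screw, feeling for it and never forcing it, and leave it there, let go, with the things around it undisturbed.

Things in the scene. Friction and masses are not known exactly. Their poses are not given: they have to be found in the camera images.
- winch: Orange steel base plate of the winch, 240 x 240 x 10 mm, fixed on the table; origin under its centre, on the wheel axis; z up, its x and y axes level. The crank is at the start on its -x side, the pawl on its +y side, the stop on its +x, -y side. Nothing on the winch but the crank's knob and the raised pawl is higher than 88 mm above the table.
- wheel_axis (a point): Point on the upright axis of the ratchet wheel, at the hub's top, 78 mm above the table. The wheel is a level steel disc, 152 mm in diameter, its top face 50 mm above the table, with six dark teeth standing on it 70 mm from the axis, tops at 66 mm. Each tooth has an upright wall with an 8 mm overhanging lip on its counter-clockwise side and a ramp on its clockwise side.
- wheel (a joint): Angle of the wheel with crank and lug (rad), about 0 at the start, growing counter-clockwise seen from above = backward (letting off). Drag of 0.25 N m (3 N at the knob) holds it wherever it is left; not to be spun faster than 2.5 rad/s. Pawl down, it goes backward only 0 to 3 mm at the teeth; forward of -0.43 the next tooth's ramp starts to lift the pawl.
- pawl_foot (a point): Front end of the foot of the red pawl, a strut that drops between the teeth from a bracket. At wheel angles near 0 a tooth's lip hooks 5 to 8 mm over this foot, so the pawl cannot rise; with the wheel turned forward to between -0.24 and -0.38 rad it swings up freely. Pawl and teeth must not be forced against each other with more than 25 N.
- knob_mid (a point): Middle of the upright, free-spinning black knob on the end of the crank, 24 mm in diameter and 50 mm tall (76 to 126 mm above the table; this point at 105 mm), 90 mm from the wheel axis. It goes round with the wheel; nothing stands within 45 mm of it above 80 mm.
- pawl (a joint): Angle of the pawl (rad): 0 down between the teeth, growing as it lifts; carried past 1.85 it falls over by itself to its rest at 2.6, lying back clear of the teeth; let go below 1.5 it falls back down. It weighs 120 to 200 g and its hinge is loose.
- pawl_pin (a point): Middle of the pawl's red grip, a level round pin 12 mm in diameter and 32 mm long sticking out past the wheel's rim along the winch's +y, 80 mm above the table when down. Can be pinched across (along the winch's x) from above: 35 mm free to either side, 45 mm beneath. It swings with the pawl, 44 mm from the hinge line.
- pawl_hinge (a point): Point on the pawl's level hinge line (along the winch's y axis), abreast of the middle of the grip pin, 78 mm above the table. With the pawl down the pin lies 44 mm from here towards the winch's +x and 2 mm higher; it swings up and over to the -x side. The bracket (tops at 88 mm) ends 15 mm short of this point on the wheel's side.
- lug_face (a point): Centre of the face of the yellow lug that meets the stop screw: the lug is a block 12 mm wide sticking 25 mm out from the wheel's rim, top 53 mm above the table; this point lies 88 mm from the wheel axis and goes round with the wheel.
- stop_face (a point): Centre of the side of the silver stop block (28 x 18 mm, capped at 62 mm, clamped at a different place each time) that faces the coming lug, 88 mm from the wheel axis. A rigid brass screw with a round tip sticks 16 to 40 mm out of this face, set differently each time: there the lug stops, after 0.8 to 1.85 rad backward in all. 8 to 15 N at the knob is right; over 25 N on it harms it.
- grease_tin: Bystander: small green tin with a pale lid, 36 mm diameter, 26 mm tall, standing loose on a corner of the winch's plate. Origin: centre of its underside.
- big_nut: Bystander: brass ring nut, 30 mm diameter, 12 mm tall, lying loose on another corner of the winch's plate. Origin: centre of its underside.
- wrench: Bystander: steel wrench lying on the table beside the winch.
- screwdriver: Bystander: red-handled screwdriver lying on the table beside the winch.
- conduit: Bystander: ivory conduit pipe, 200 mm long, 22 mm diameter, with two dark clips, lying on the table. Origin at one end.
- nail_jar: Bystander: amber jar, 64 mm diameter, 85 mm tall, on the table. Origin: centre of its underside.

How it is judged:
On the way, in this order (a step that is already met when the one before it is completed fails the run):
1. the pawl is flipped over, clear of the teeth, while the wheel has not yet been let off (value of joint pawl above 2 rad and value of joint wheel below 0.1 rad), for 0.2 s.
2. the wheel is wound back until its lug presses on the stop screw with at least 3 N (contact force between wheel and screw_c0 above 3 N and value of joint pawl above 2 rad), for 0.2 s.
At the end, for the whole second after the job is handed in: The lug stands at the tip of the stop screw (its face's centre within 11 mm, level, of the centre of the screw's round tip, which has a radius of 6 mm), the pawl lies flipped back clear of the teeth (beyond 2.0 rad), and the wheel is at rest (slower than 0.05 rad/s) (horizontal distance between lug_face and screw_c0 below 0.011 m and value of joint pawl above 2 rad and velocity of joint wheel between -0.05 and 0.05 rad/s); the robot touches nothing.
It fails at once if the pawl and the wheel's teeth are forced against each other with more than 25 N (contact force between wheel and pawl above 25 N).
It fails at once if the stop screw is pressed with more than 25 N (contact force between wheel and screw_c0 above 25 N).
It fails at once if the wheel is spun faster than 2.5 rad/s (velocity of joint wheel above 2.5 rad/s or velocity of joint wheel below -2.5 rad/s).
It fails at once if a bystander is moved by more than 15 mm (distance of any of grease_tin, big_nut, wrench, screwdriver, conduit, nail_jar from where it was at the start of the episode above 0.015 m).
It also fails if it takes over 72 s, if anything falls off the work surface, if the arm or the gripper's body presses on something with over 40 N, if the wrist force passes 120 N, or if a joint passes its speed limit or range.

## Robot

A 6-joint arm with a two-finger parallel gripper is mounted at the origin on the work surface. World frame = base frame: x ahead of the robot, y to its left, z up, the work surface at z = 0. Lengths are in m, angles in rad, forces in N, time in s.
With the tool pointing down it reaches from about 0.325 to 0.875 m from the base axis. Payload 4.4 kg.
Tool frame: the origin (TCP) lies between the finger pads; the fingertips stand 14 mm ahead of it and the grasp point (between the pads) lies 5 mm behind it; z points along the fingers, y is the direction in which the jaws open and shut (so a half turn about z gives the same grasp; the last joint's range is limited). The gripper opens to 85 mm and grips with 20 to 120 N. Pads are 22 mm wide; open, the fingers measure 114 mm over their backs; the gripper's body (76 mm by 85 mm) begins 54 mm behind the grasp point. The pads swing forward as they close: fully open they stand 13 mm farther back than shut.
Start: joints at [-1.403, 0.207, 1.542, -0, 1.393, -0.15], TCP at [0.18, -0.546, 0.245] pointing down, gripper open.
Joint ranges: [-2.73, 2.73], [-0.86, 2.22], [0.23, 2.46], [-1.11, 4.25], [0.08, 2.63], [-2.82, 2.82]. Speed limits (rad/s): [2.79, 2.79, 3.14, 3.14, 3.14, 3.14].

## Interface

Orientations are given as a unit quaternion [w, x, y, z].
In Python, from workcell import sensors, cams, order gives the robot as it stands. The module is installed in compiled form; this text tells all that it offers.
- The arm moves only by the shell command python3 -m pendant 'ROWS' [FORCE]. ROWS is JSON, a list of rows, each an object with "delta_rot": the turn, a rotation vector about the tool's x, y, z in rad, a list of three; "delta_pos": the shift along the tool's x, y, z in mm, a list of three; "gripper": the opening, from 0 (shut) to 1 (fully open). In form: [{"delta_rot": [wx, wy, wz], "delta_pos": [x, y, z], "gripper": gripper}, ...]. A call has exactly 5 rows; each row is the pose to reach, as a shift and turn from the pose commanded when the call began, along the tool's axes at that moment; what a row does not reach only later rows make up. A row lasts 1/10 s, in which the tool goes at most 50 mm and 8.59 degrees, less where a joint would pass 70% of its speed; a pose out of reach is approached as far as the arm can. A call with a gripper value outside its range is refused whole. The fingers move at their own pace and stop on an object; FORCE is the grip in N (left out, the last holds). Time passes only in rows, so rows that repeat a pose let the fingers close, or fill a call up. It gives the time, the measured TCP pose, the force and the opening at its end, in the units of the state.
- sensors.sense(): the state, without advancing time (a new reading comes with each control period).
- cams.camera(name): name is "scene" or "side" or "wrist"; returns a dict with "img" (400x640x3 uint8, red, green, blue), "fx", "fy", "cx", "cy" (pixels), "T" (4x4, takes a point from camera to world coordinates). Camera axes: x right, y up, looking along -z (the intrinsics and any distortion apply to the point x, -y, -z); pixel columns grow to the right and rows downward; lengths in m; the calibration is good to about 2 mm. A picture is of the moment at which its call begins. There is no depth.
- order.hand_in(): hands the job in, once; it reports no verdict.
The state is a dict: "clock": time; "joint_pos": joint angles; "dq": joint speeds; "effort": joint torques, N m; "tool_pos": TCP position; "orientation": TCP orientation; "contact_force": force on the tool from outside, world axes, zero at the start; "wrist_torque": the same for the moment, N m; "grip_width": finger opening in m.
Only numpy, scipy, OpenCV 4.12 (cv2) and the standard library are available. Lean on these libraries where they do the work, as an engineer would, in place of code of your own. Each camera call takes 0.05 s, during which the arm holds its last target. There are 200 camera calls.

## Working session

There is one attempt and no reset: what is moved stays moved. The work goes in short steps, Python scripts to look and compute and a shell command to move; the robot and the scene stay as the last step left them, time stands still between calls to the robot, and variables do not carry over. Pictures are saved under pics/ and viewed, about 8 in all and at most 12, crops included, and the job is handed in when it is done.

```bash
mkdir -p pics
python3 - <<'E'
from workcell import sensors,cams
import cv2,numpy as np
s=sensors.sense(); print({k:np.round(v,3).tolist() for k,v in s.items()})
for n in("scene","side","wrist"):
    c=cams.camera(n); cv2.imwrite(f"pics/{n}0.png",c["img"][:,:,::-1]); print(n,{k:np.round(v,4).tolist() for k,v in c.items() if k!="img"})
E
```

```text
{'clock': 0.0, 'joint_pos': [-1.402, 0.207, 1.543, 0.0, 1.394, -0.151], 'dq': [0.0, 0.001, -0.002, -0.0, -0.0, -0.001], 'effort': [-0.001, -38.303, -29.16, -0.0, 0.011, -0.0], 'tool_pos': [0.18, -0.545, 0.244], 'orientation': [-0.001, 0.987, 0.159, -0.0], 'contact_force': [0.364, -0.076, -0.154], 'wrist_torque': [-0.008, 0.07, 0.002], 'grip_width': 0.085}
scene {'fx': 520.2471, 'fy': 520.2471, 'cx': 319.077, 'cy': 198.8766, 'T': [[-0.268, -0.527, 0.8065, 1.7198], [0.9634, -0.1362, 0.2311, 0.3465], [-0.0119, 0.8389, 0.5442, 0.8712], [0.0, 0.0, 0.0, 1.0]]}
side {'fx': 433.7556, 'fy': 433.7556, 'cx': 320.3102, 'cy': 194.256, 'T': [[-0.7459, 0.4234, -0.5142, 0.054], [-0.6658, -0.496, 0.5574, 0.5352], [-0.019, 0.7581, 0.6519, 0.7621], [0.0, 0.0, 0.0, 1.0]]}
wrist {'fx': 288.7879, 'fy': 288.7879, 'cx': 317.9215, 'cy': 203.267, 'T': [[0.3127, 0.9169, 0.2479, 0.2433], [-0.9498, 0.3026, 0.0791, -0.5249], [-0.0024, -0.2602, 0.9656, 0.3727], [0.0, 0.0, 0.0, 1.0]]}
```

View pics/scene0.png

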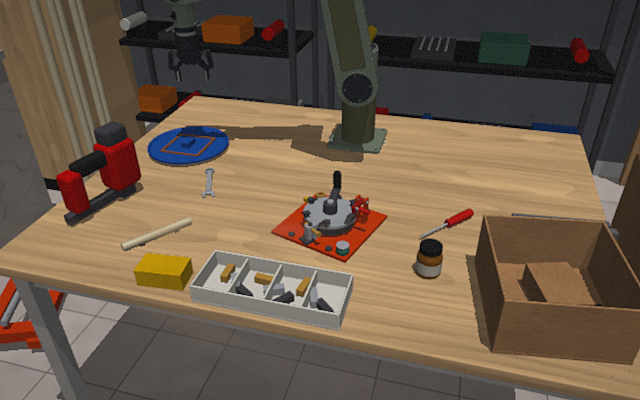

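View pics/side0.png

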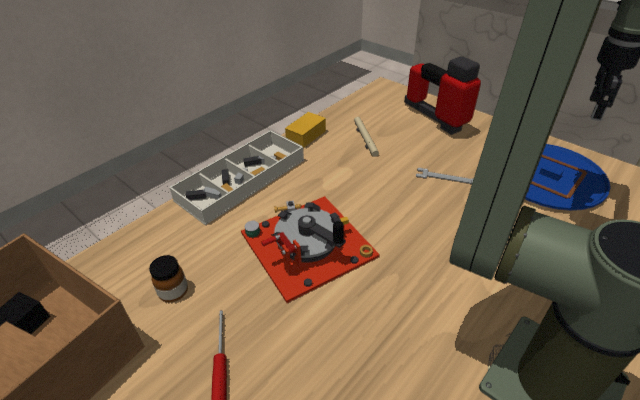

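```bash
cat > h.py <<'E'
import numpy as np,cv2
from workcell import sensors,cams
def ray(c,uv):
    uv=np.atleast_2d(uv).astype(float)
    d=np.c_[(uv[:,0]-c["cx"])/c["fx"],-(uv[:,1]-c["cy"])/c["fy"],-np.ones(len(uv))]
    T=np.array(c["T"]); return T[:3,3],d@T[:3,:3].T
def plane(c,uv,z):
    o,d=ray(c,uv); return o+d*((z-o[2])/d[:,2])[:,None]
def proj(c,p):
    T=np.array(c["T"]); q=(np.atleast_2d(p)-T[:3,3])@T[:3,:3]
    return np.c_[c["cx"]-c["fx"]*q[:,0]/q[:,2],c["cy"]+c["fy"]*q[:,1]/q[:,2]]
def tri(c1,a,c2,b):
    o1,d1=ray(c1,a);o2,d2=ray(c2,b);d1=d1[0];d2=d2[0]
    s=np.linalg.lstsq(np.c_[d1,-d2],o2-o1,rcond=None)[0]
    p,q=o1+s[0]*d1,o2+s[1]*d2; return (p+q)/2,np.linalg.norm(p-q)
E
python3 - <<'E'
from h import *
for n,box in(("scene",(260,190,400,270)),("side",(230,185,390,310))):
    c=cams.camera(n); im=c["img"]; h=cv2.cvtColor(im,cv2.COLOR_RGB2HSV)
    m=cv2.inRange(h,(2,180,120),(12,255,255)); k=np.zeros_like(m);x0,y0,x1,y1=box;k[y0:y1,x0:x1]=255;m&=k
    m=cv2.morphologyEx(m,cv2.MORPH_OPEN,np.ones((3,3)))
    cn=max(cv2.findContours(m,0,1)[0],key=cv2.contourArea)
    P=plane(c,cn[:,0,:],0.01)
    r=cv2.minAreaRect((P[:,:2]*1000).astype(np.float32)); print(n,r,cv2.boxPoints(r).round().tolist())
    cv2.imwrite(f"pics/{n}1.png",cv2.resize(im[y0-25:y1,x0:x1,::-1],None,fx=5,fy=5,interpolation=2))
E
```

```text
scene ((574.9397583007812, 102.9609375), (116.03878784179688, 238.62554931640625), 72.62989044189453) [[444.0, 83.0], [671.0, 12.0], [706.0, 123.0], [478.0, 194.0]]
side ((564.164794921875, 70.29248046875), (179.28448486328125, 240.96261596679688), 72.8843994140625) [[423.0, 20.0], [653.0, -51.0], [706.0, 121.0], [475.0, 191.0]]
```

View pics/side1.png

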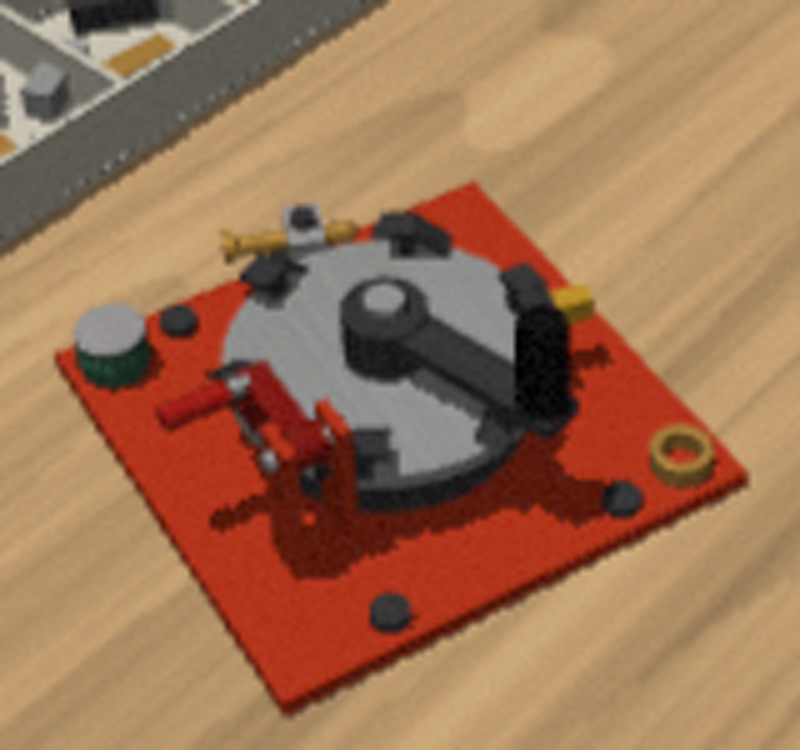

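View pics/scene1.png

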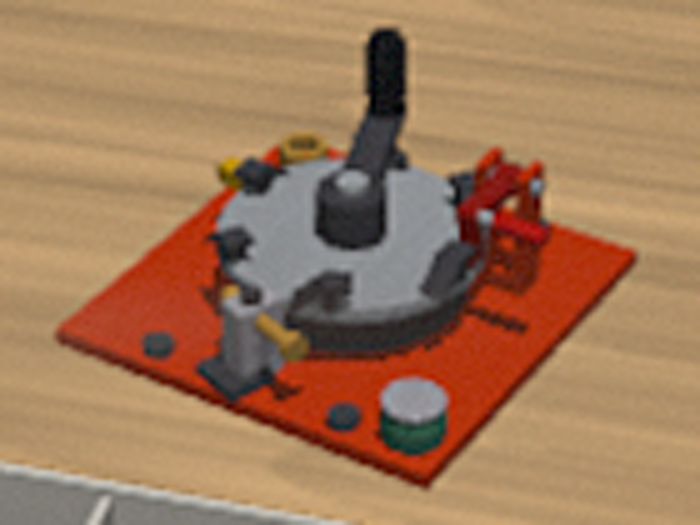

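Run:
```python
from h import *
S=cams.camera("scene");D=cams.camera("side")
d=lambda x,y:(x/5+230,y/5+160)
s=lambda x,y:(x/5+260,y/5+165)
print("side corners",(plane(D,[d(288,705),d(746,475),d(475,183),d(57,355)],.01)*1000).round(1).tolist())
print("scene corners",(plane(S,[s(60,337),s(428,483),s(635,257)],.01)*1000).round(1).tolist())
f=lambda a,b,n:print(n,[ (np.array(t)*1000).round(1).tolist() for t in tri(S,s(*a),D,d(*b))])
f((352,180),(384,297),"hub top")
f((386,75),(543,360),"knob mid")
print("knob top z=.126",plane(S,s(387,38),.126)*1000,plane(D,d(543,318),.126)*1000)
print("hub z=.078",plane(S,s(352,183),.078)*1000,plane(D,d(384,297),.078)*1000)
f((543,233),(167,413),"pin tip")
f((490,218),(238,382),"pin root/bolt")
f((295,344),(232,245),"screw head")
f((229,290),(352,229),"screw tip")
f((246,297),(303,212),"block top")
f((232,170),(575,302),"lug")
```

```text
side corners [[472.9, 189.1, 10.0], [403.6, -36.7, 10.0], [631.4, -108.9, 10.0], [702.0, 119.1, 10.0]]
scene corners [[640.6, -99.8, 10.0], [711.0, 125.8, 10.0], [483.9, 195.4, 10.0]]
hub top [[553.5, 42.9, 84.1], 5.0]
knob mid [[464.1, 39.5, 100.0], 6.4]
knob top z=.126 [[469.60189052  43.79344209 126.        ]] [[464.27279241  36.4517925  126.        ]]
hub z=.078 [[549.72765043  43.89211053  78.        ]] [[558.61642389  35.38341296  78.        ]]
pin tip [[576.4, 154.2, 82.7], 5.4]
pin root/bolt [[567.0, 122.4, 81.7], 7.6]
screw head [[660.8, 39.0, 48.3], 6.1]
screw tip [[624.0, -7.7, 48.9], 4.6]
block top [[642.0, 7.3, 59.7], 4.9]
lug [[509.1, -40.0, 48.8], 3.3]
```

```bash
python3 -m pendant '[{"delta_rot":[0,0,0],"delta_pos":[34,-31,-2],"gripper":1},{"delta_rot":[0,0,0],"delta_pos":[68,-62,-4],"gripper":1},{"delta_rot":[0,0,0],"delta_pos":[102,-94,-6],"gripper":1},{"delta_rot":[0,0,0],"delta_pos":[137,-125,-8],"gripper":1},{"delta_rot":[0,0,0],"delta_pos":[171,-156,-10],"gripper":1}]'
python3 -m pendant '[{"delta_rot":[0,0,0],"delta_pos":[34,-31,-2],"gripper":1},{"delta_rot":[0,0,0],"delta_pos":[68,-62,-4],"gripper":1},{"delta_rot":[0,0,0],"delta_pos":[102,-94,-6],"gripper":1},{"delta_rot":[0,0,0],"delta_pos":[137,-125,-8],"gripper":1},{"delta_rot":[0,0,0],"delta_pos":[171,-156,-10],"gripper":1}]'
python3 -m pendant '[{"delta_rot":[0,0,0],"delta_pos":[34,-31,0],"gripper":1},{"delta_rot":[0,0,0],"delta_pos":[68,-62,0],"gripper":1},{"delta_rot":[0,0,0],"delta_pos":[102,-94,0],"gripper":1},{"delta_rot":[0,0,0],"delta_pos":[137,-125,0],"gripper":1},{"delta_rot":[0,0,0],"delta_pos":[171,-156,0],"gripper":1}]'
python3 -m pendant '[{"delta_rot":[0,0,-0.12],"delta_pos":[0,0,0],"gripper":1},{"delta_rot":[0,0,-0.24],"delta_pos":[0,0,0],"gripper":1},{"delta_rot":[0,0,-0.36],"delta_pos":[0,0,0],"gripper":1},{"delta_rot":[0,0,-0.48],"delta_pos":[0,0,0],"gripper":1},{"delta_rot":[0,0,-0.6],"delta_pos":[0,0,0],"gripper":1}]'
python3 -m pendant '[{"delta_rot":[0,0,-0.12],"delta_pos":[0,0,0],"gripper":1},{"delta_rot":[0,0,-0.24],"delta_pos":[0,0,0],"gripper":1},{"delta_rot":[0,0,-0.355],"delta_pos":[0,0,0],"gripper":1},{"delta_rot":[0,0,-0.355],"delta_pos":[0,0,0],"gripper":1},{"delta_rot":[0,0,-0.355],"delta_pos":[0,0,0],"gripper":1}]'
python3 - <<'E'
from h import *
c=cams.camera("wrist"); cv2.imwrite("pics/w1.png",c["img"][:,:,::-1]); np.save("w1.npy",c,allow_pickle=True)
print(c["T"].round(3).tolist())
E
```

```text
clock: 0.85
tool_pos: [0.2943, -0.3427, 0.2555]
orientation: [0.0, 0.987, 0.158, 0.0]
contact_force: [0.7, 0.2, 0.2]
grip_width: 0.0854
clock: 1.35
tool_pos: [0.4079, -0.1408, 0.2657]
orientation: [0.0, 0.987, 0.159, 0.001]
contact_force: [-1.2, -0.4, -0.3]
grip_width: 0.0854
clock: 1.85
tool_pos: [0.5214, 0.0612, 0.2655]
orientation: [0.0, 0.987, 0.159, 0.0]
contact_force: [0.3, 0.3, 0.4]
grip_width: 0.0856
clock: 2.35
tool_pos: [0.5206, 0.0593, 0.2653]
orientation: [-0.0, 0.895, 0.446, -0.0]
contact_force: [-0.6, -0.1, 0.5]
grip_width: 0.0857
clock: 2.85
tool_pos: [0.5206, 0.0592, 0.2653]
orientation: [-0.0, 0.805, 0.594, -0.0]
contact_force: [-0.3, -0.1, -0.5]
grip_width: 0.0853
[[0.955, 0.285, 0.078, 0.541], [-0.296, 0.923, 0.248, 0.122], [-0.001, -0.26, 0.966, 0.394], [0.0, 0.0, 0.0, 1.0]]
```

View pics/w1.png

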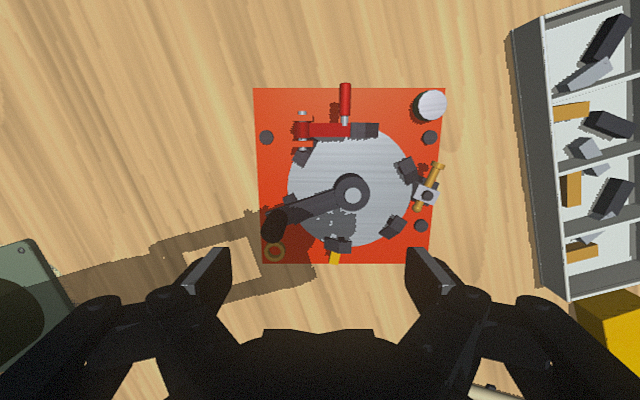

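Run:
```python
from h import *
c=np.load("w1.npy",allow_pickle=True).item()
print("plate",(plane(c,[(253,88),(447,88),(429,264),(264,264)],.01)*1000).round(0).tolist())
im=c["img"];g=cv2.cvtColor(im,cv2.COLOR_RGB2HSV)
m=cv2.inRange(g,(0,0,0),(179,255,38));m[:,:255]=0;m[:,310:]=0;m[:205]=0;m[240:]=0
for n,a,z in(("hub",(351,193),.078),("pin tip",(345,83),.08),("pin mid",(345,101),.08),("pin inner",(344.5,121),.08),("hinge",(302,129),.078),("lug",(334,258),.045),("screw tip",(417,211),.045),("screw head",(440,164),.045)):
    print(n,(plane(c,a,z)*1000).round(1).tolist())
cv2.imwrite("pics/w1c.png",cv2.resize(im[75:275,245:455,::-1],None,fx=3.8,fy=3,interpolation=2))
```

```text
plate [[477.0, 189.0, 10.0], [707.0, 118.0, 10.0], [638.0, -112.0, 10.0], [408.0, -41.0, 10.0]]
hub [[554.5, 41.4, 78.0]]
pin tip [[579.1, 153.8, 80.0]]
pin mid [[574.4, 137.2, 80.0]]
pin inner [[568.5, 118.3, 80.0]]
hinge [[523.5, 123.8, 78.0]]
lug [[511.0, -45.1, 45.0]]
screw tip [[629.1, -14.0, 45.0]]
screw head [[668.0, 35.9, 45.0]]
```

View pics/w1c.png

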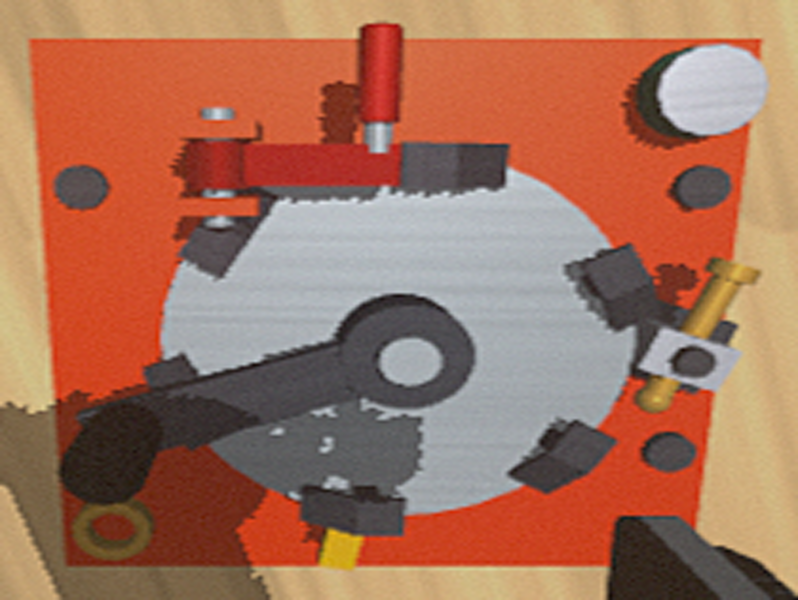

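Run:
```python
from h import *
c=np.load("w1.npy",allow_pickle=True).item()
k=plane(c,(272.3,229),.126)[0]*1000; print(k, k[:2]-[555,41],np.hypot(*(k[:2]-[555,41])))
s=sensors.sense(); R=np.array(c["T"]) 
from scipy.spatial.transform import Rotation as Ro
q=s["orientation"];Rt=Ro.from_quat([q[1],q[2],q[3],q[0]]).as_matrix(); print(Rt.round(3).tolist(),s["tool_pos"])
for n,p in(("knob",(465.5,37.5,105)),("knob wrist",k)): print(n,(Rt.T@(np.array(p)-np.array(s["tool_pos"])*1000)).round(1))
```

```text
[468.75176024  41.51801223 126.        ] [-86.24823976   0.51801223] 86.24979534947434
[[0.295, 0.956, 0.0], [0.956, -0.295, 0.0], [0.0, 0.0, -1.0]] [0.5206559  0.05918195 0.26529504]
knob [-37.  -46.3 160.3]
knob wrist [-32.2 -44.4 139.3]
```

```bash
python3 -m pendant '[{"delta_rot":[0,0,0],"delta_pos":[-17,-23,20],"gripper":0.8},{"delta_rot":[0,0,0],"delta_pos":[-34,-46,40],"gripper":0.8},{"delta_rot":[0,0,0],"delta_pos":[-34,-46,80],"gripper":0.8},{"delta_rot":[0,0,0],"delta_pos":[-34,-46,120],"gripper":0.8},{"delta_rot":[0,0,0],"delta_pos":[-34,-46,120],"gripper":0.8}]' 20
python3 - <<'E'
from h import *
c=cams.camera("wrist"); cv2.imwrite("pics/w2.png",c["img"][100:400,120:520,::-1].repeat(2,0).repeat(2,1))
E
```

```text
clock: 3.4
tool_pos: [0.4615, 0.0405, 0.1401]
orientation: [-0.004, 0.804, 0.594, -0.005]
contact_force: [-0.5, -0.4, -1.1]
grip_width: 0.0685
```

View pics/w2.png

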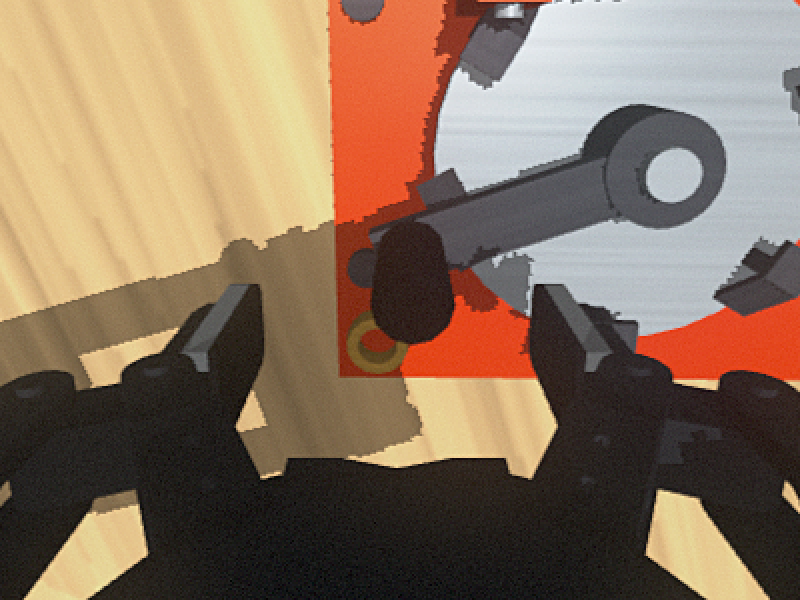

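```bash
python3 -m pendant '[{"delta_rot":[0,0,0],"delta_pos":[0,1,20],"gripper":0.8},{"delta_rot":[0,0,0],"delta_pos":[0,1,39],"gripper":0.8},{"delta_rot":[0,0,0],"delta_pos":[0,1,39],"gripper":0.8},{"delta_rot":[0,0,0],"delta_pos":[0,1,39],"gripper":0.8},{"delta_rot":[0,0,0],"delta_pos":[0,1,39],"gripper":0.8}]' 20
python3 - <<'E'
from h import *
s=sensors.sense();c=cams.camera("wrist");g=cv2.cvtColor(c["img"],cv2.COLOR_RGB2GRAY)
print(s["tool_pos"],s["contact_force"])
cv2.imwrite("pics/w3.png",c["img"][100:400,160:480,::-1].repeat(2,0).repeat(2,1))
E
```

```text
clock: 3.95
tool_pos: [0.4696, 0.0397, 0.1085]
orientation: [0.001, 0.804, 0.595, 0.002]
contact_force: [-0.1, -0.0, -0.3]
grip_width: 0.0681
[0.46960076 0.0397059  0.10848105] [-0.06303384 -0.02888143 -0.33127324]
```

View pics/w3.png

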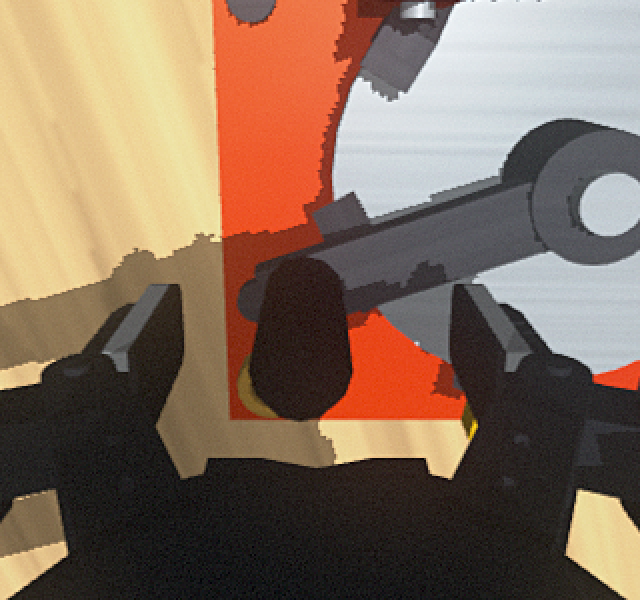

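```bash
python3 -m pendant '[{"delta_rot":[0,0,0],"delta_pos":[0,-3,2],"gripper":0.8},{"delta_rot":[0,0,0],"delta_pos":[0,-3,2],"gripper":0.4},{"delta_rot":[0,0,0],"delta_pos":[0,-3,2],"gripper":0.3},{"delta_rot":[0,0,0],"delta_pos":[0,-3,2],"gripper":0.2},{"delta_rot":[0,0,0],"delta_pos":[0,-3,2],"gripper":0.2}]' 25
python3 -m pendant '[{"delta_rot":[0,0,0],"delta_pos":[0,0,0],"gripper":0.2},{"delta_rot":[0,0,0],"delta_pos":[0,0,0],"gripper":0.2},{"delta_rot":[0,0,0],"delta_pos":[0,0,0],"gripper":0.2},{"delta_rot":[0,0,0],"delta_pos":[0,0,0],"gripper":0.2},{"delta_rot":[0,0,0],"delta_pos":[0,0,0],"gripper":0.2}]'
```

```text
clock: 4.5
tool_pos: [0.4658, 0.0405, 0.1047]
orientation: [0.001, 0.804, 0.595, 0.001]
contact_force: [2.3, -0.8, -1.3]
grip_width: 0.0235
clock: 5.0
tool_pos: [0.4658, 0.0405, 0.1046]
orientation: [0.001, 0.804, 0.595, 0.001]
contact_force: [4.5, -1.0, -0.4]
grip_width: 0.0232
```

```bash
python3 -m pendant '[{"delta_rot":[0,0,0],"delta_pos":[6.7,-1.8,0],"gripper":0.2},{"delta_rot":[0,0,0],"delta_pos":[13.5,-3,0],"gripper":0.2},{"delta_rot":[0,0,0],"delta_pos":[20.4,-3.8,0],"gripper":0.2},{"delta_rot":[0,0,0],"delta_pos":[27.4,-4,0],"gripper":0.2},{"delta_rot":[0,0,0],"delta_pos":[27.4,-4,0],"gripper":0.2}]'
python3 -m pendant '[{"delta_rot":[0,0,0],"delta_pos":[0,0,0],"gripper":0.2},{"delta_rot":[0,0,0],"delta_pos":[0,0,0],"gripper":0.2},{"delta_rot":[0,0,0],"delta_pos":[0,0,0],"gripper":0.6},{"delta_rot":[0,0,0],"delta_pos":[0,0,0],"gripper":0.6},{"delta_rot":[0,0,0],"delta_pos":[0,0,0],"gripper":0.6}]'
```

```text
clock: 5.5
tool_pos: [0.4695, 0.0694, 0.1046]
orientation: [-0.0, 0.804, 0.595, 0.001]
contact_force: [4.1, 1.9, 3.1]
grip_width: 0.0233
clock: 6.0
tool_pos: [0.4673, 0.0679, 0.1032]
orientation: [-0.001, 0.804, 0.595, -0.001]
contact_force: [0.0, 0.0, -0.5]
grip_width: 0.0512
```

```bash
python3 -m pendant '[{"delta_rot":[0,0,0],"delta_pos":[0,0,-45],"gripper":0.6},{"delta_rot":[0,0,0],"delta_pos":[15,10,-70],"gripper":0.6},{"delta_rot":[0,0,0],"delta_pos":[45,35,-70],"gripper":0.6},{"delta_rot":[0,0,0],"delta_pos":[75,60,-70],"gripper":0.6},{"delta_rot":[0,0,0],"delta_pos":[98,81,-70],"gripper":0.6}]'
python3 -m pendant '[{"delta_rot":[0,0,0],"delta_pos":[0,0,0],"gripper":0.4},{"delta_rot":[0,0,0],"delta_pos":[0,0,15],"gripper":0.4},{"delta_rot":[0,0,0],"delta_pos":[0,0,35],"gripper":0.4},{"delta_rot":[0,0,0],"delta_pos":[0,0,35],"gripper":0.4},{"delta_rot":[0,0,0],"delta_pos":[0,0,35],"gripper":0.4}]'
python3 - <<'E'
from h import *
c=cams.camera("wrist"); np.save("w4.npy",c,allow_pickle=True);im=c["img"];s=sensors.sense();print(s["tool_pos"])
d=cams.camera("side")["img"]
a=np.hstack([cv2.resize(im[100:400,120:520],(400,300)),cv2.resize(d[160:310,230:390],(400,375))[:300]])
cv2.imwrite("pics/w4.png",a[:,:,::-1].copy())
E
```

```text
clock: 6.5
tool_pos: [0.576, 0.1389, 0.1741]
orientation: [-0.0, 0.804, 0.595, -0.0]
contact_force: [0.3, -0.7, 0.7]
grip_width: 0.0512
clock: 7.0
tool_pos: [0.5732, 0.1374, 0.1379]
orientation: [-0.001, 0.804, 0.594, -0.002]
contact_force: [-0.1, -0.3, 0.8]
grip_width: 0.0341
[0.57430123 0.1375618  0.13906042]
```

View pics/w4.png

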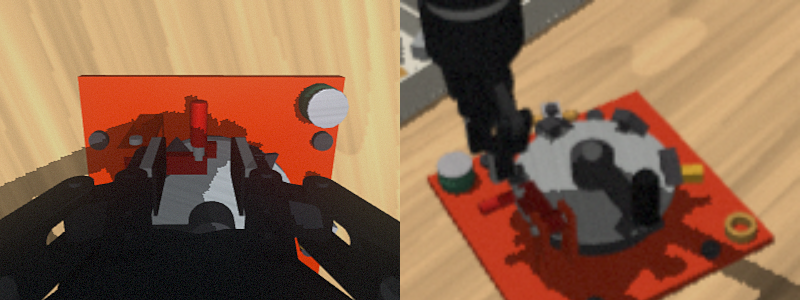

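```bash
python3 -m pendant '[{"delta_rot":[0,0,0],"delta_pos":[0,0,20],"gripper":0.4},{"delta_rot":[0,0,0],"delta_pos":[0,0,40],"gripper":0.4},{"delta_rot":[0,0,0],"delta_pos":[0,0,61],"gripper":0.4},{"delta_rot":[0,0,0],"delta_pos":[0,0,61],"gripper":0.4},{"delta_rot":[0,0,0],"delta_pos":[0,0,61],"gripper":0.4}]' 20
python3 -m pendant '[{"delta_rot":[0,0,0],"delta_pos":[0,0,0],"gripper":0.2},{"delta_rot":[0,0,0],"delta_pos":[0,0,0],"gripper":0.05},{"delta_rot":[0,0,0],"delta_pos":[0,0,0],"gripper":0.05},{"delta_rot":[0,0,0],"delta_pos":[0,0,0],"gripper":0.05},{"delta_rot":[0,0,0],"delta_pos":[0,0,0],"gripper":0.05}]'
python3 -m pendant '[{"delta_rot":[0,0,0],"delta_pos":[0,0,0],"gripper":0.05},{"delta_rot":[0,0,0],"delta_pos":[0,0,-2],"gripper":0.05},{"delta_rot":[0,0,0],"delta_pos":[0,0,-4],"gripper":0.05},{"delta_rot":[0,0,0],"delta_pos":[0,0,-4],"gripper":0.05},{"delta_rot":[0,0,0],"delta_pos":[0,0,-4],"gripper":0.05}]'
```

```text
clock: 7.6
tool_pos: [0.5755, 0.138, 0.0791]
orientation: [0.0, 0.804, 0.595, 0.0]
contact_force: [1.3, -0.6, 0.6]
grip_width: 0.0343
clock: 8.1
tool_pos: [0.5739, 0.139, 0.0801]
orientation: [-0.001, 0.804, 0.595, -0.001]
contact_force: [-6.7, 1.6, 5.6]
grip_width: 0.0109
clock: 8.6
tool_pos: [0.5738, 0.1389, 0.0817]
orientation: [-0.001, 0.804, 0.595, -0.001]
contact_force: [-4.5, 3.4, -3.4]
grip_width: 0.011
```

```bash
python3 -m pendant '[{"delta_rot":[0,0,0],"delta_pos":[0,-1,-4],"gripper":0.05},{"delta_rot":[0,0,0],"delta_pos":[0,-2.6,-9],"gripper":0.05},{"delta_rot":[0,0,0],"delta_pos":[0,-5.2,-15],"gripper":0.05},{"delta_rot":[0,0,0],"delta_pos":[0,-8.8,-20.5],"gripper":0.05},{"delta_rot":[0,0,0],"delta_pos":[0,-8.8,-20.5],"gripper":0.05}]'
```

```text
clock: 9.1
tool_pos: [0.5675, 0.1408, 0.1044]
orientation: [0.001, 0.804, 0.595, 0.001]
contact_force: [0.0, 3.3, -3.2]
grip_width: 0.011
```

```bash
python3 -m pendant '[{"delta_rot":[0,0,0],"delta_pos":[0,-9.4,-9.2],"gripper":0.05},{"delta_rot":[0,0,0],"delta_pos":[0,-21,-15.2],"gripper":0.05},{"delta_rot":[0,0,0],"delta_pos":[0,-27.5,-16.8],"gripper":0.05},{"delta_rot":[0,0,0],"delta_pos":[0,-34,-17.5],"gripper":0.05},{"delta_rot":[0,0,0],"delta_pos":[0,-34,-17.5],"gripper":0.05}]'
```

```text
clock: 9.6
tool_pos: [0.5408, 0.1493, 0.1265]
orientation: [0.006, 0.804, 0.595, 0.006]
contact_force: [3.5, -1.6, 9.6]
grip_width: 0.011
```

```bash
python3 -m pendant '[{"delta_rot":[0,0,0],"delta_pos":[0,-6,-1],"gripper":0.05},{"delta_rot":[0,0,0],"delta_pos":[0,-13,0.5],"gripper":0.05},{"delta_rot":[0,0,0],"delta_pos":[0,-19,3],"gripper":0.05},{"delta_rot":[0,0,0],"delta_pos":[0,-25,6],"gripper":0.05},{"delta_rot":[0,0,0],"delta_pos":[0,-25,6],"gripper":0.05}]'
python3 -m pendant '[{"delta_rot":[0,0,0],"delta_pos":[0,-5,4],"gripper":0.05},{"delta_rot":[0,0,0],"delta_pos":[0,-10,8.5],"gripper":0.05},{"delta_rot":[0,0,0],"delta_pos":[0,-10,8.5],"gripper":0.05},{"delta_rot":[0,0,0],"delta_pos":[0,-10,8.5],"gripper":0.05},{"delta_rot":[0,0,0],"delta_pos":[0,-10,8.5],"gripper":0.05}]'
```

```text
clock: 10.1
tool_pos: [0.5127, 0.1579, 0.1186]
orientation: [0.002, 0.804, 0.595, 0.003]
contact_force: [-4.5, 2.2, 11.5]
grip_width: 0.011
clock: 10.6
tool_pos: [0.5018, 0.1612, 0.1085]
orientation: [0.0, 0.804, 0.595, 0.001]
contact_force: [-4.7, 3.5, 6.1]
grip_width: 0.0113
```

```bash
python3 -m pendant '[{"delta_rot":[0,0,0],"delta_pos":[0,0,0],"gripper":0.25},{"delta_rot":[0,0,0],"delta_pos":[0,0,0],"gripper":0.35},{"delta_rot":[0,0,0],"delta_pos":[0,0,-5],"gripper":0.35},{"delta_rot":[0,0,0],"delta_pos":[0,0,-30],"gripper":0.35},{"delta_rot":[0,0,0],"delta_pos":[0,0,-60],"gripper":0.5}]'
python3 -m pendant '[{"delta_rot":[0,0,0],"delta_pos":[-20,-10,0],"gripper":0.6},{"delta_rot":[0,0,0],"delta_pos":[-40,-20,0],"gripper":0.6},{"delta_rot":[0,0,0],"delta_pos":[-60,-20,0],"gripper":0.6},{"delta_rot":[0,0,0],"delta_pos":[-70,-20,0],"gripper":0.6},{"delta_rot":[0,0,0],"delta_pos":[-70,-20,0],"gripper":0.6}]'
python3 - <<'E'
from h import *
c=cams.camera("wrist"); np.save("w5.npy",c,allow_pickle=True);im=c["img"];s=sensors.sense();print(s["tool_pos"],s["contact_force"])
cv2.imwrite("pics/w5.png",im[60:400,120:560,::-1].copy())
E
```

```text
clock: 11.1
tool_pos: [0.4997, 0.1602, 0.1652]
orientation: [-0.001, 0.804, 0.595, -0.002]
contact_force: [0.4, 0.4, 0.2]
grip_width: 0.042
clock: 11.6
tool_pos: [0.4613, 0.0988, 0.1661]
orientation: [0.0, 0.805, 0.594, 0.0]
contact_force: [-0.2, 0.6, -0.1]
grip_width: 0.0512
[0.46162722 0.09939174 0.16612183] [-0.41802157 -0.28440763 -0.16887418]
```

View pics/w5.png

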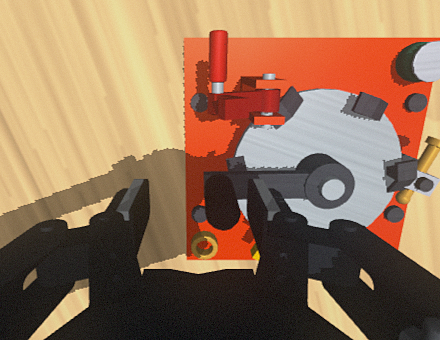

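```bash
python3 -m pendant '[{"delta_rot":[0,0,0],"delta_pos":[-13,8,0],"gripper":0.8},{"delta_rot":[0,0,0],"delta_pos":[-26,15.5,0],"gripper":0.8},{"delta_rot":[0,0,0],"delta_pos":[-26,15.5,0],"gripper":0.8},{"delta_rot":[0,0,0],"delta_pos":[-26,15.5,30],"gripper":0.8},{"delta_rot":[0,0,0],"delta_pos":[-26,15.5,60],"gripper":0.8}]' 25
python3 -m pendant '[{"delta_rot":[0,0,0],"delta_pos":[0,0,0],"gripper":0.8},{"delta_rot":[0,0,0],"delta_pos":[0,0,0],"gripper":0.4},{"delta_rot":[0,0,0],"delta_pos":[0,0,0],"gripper":0.2},{"delta_rot":[0,0,0],"delta_pos":[0,0,0],"gripper":0.2},{"delta_rot":[0,0,0],"delta_pos":[0,0,0],"gripper":0.2}]'
python3 -m pendant '[{"delta_rot":[0,0,0],"delta_pos":[0,0,0],"gripper":0.2},{"delta_rot":[0,0,0],"delta_pos":[0,0,0],"gripper":0.2},{"delta_rot":[0,0,0],"delta_pos":[0,0,0],"gripper":0.2},{"delta_rot":[0,0,0],"delta_pos":[0,0,0],"gripper":0.2},{"delta_rot":[0,0,0],"delta_pos":[0,0,0],"gripper":0.2}]'
cat > arc.py <<'E'
# print tool-axis deltas for turning the knob by given angles (rad, +ccw) from the measured place
import sys; from h import *; from scipy.spatial.transform import Rotation as Ro
s=sensors.sense();q=s["orientation"];R=Ro.from_quat([q[1],q[2],q[3],q[0]]).as_matrix()
p=np.array(s["tool_pos"])*1000;C=np.array([555,41.]);v=p[:2]-C;r=np.hypot(*v);a=np.arctan2(v[1],v[0])
t=np.array([-np.sin(a),np.cos(a)]);f=np.array(s["contact_force"])
print("pos",p.round(1),"r",r.round(1),"ang",round(np.degrees(a)%360,1),"F tang",(f[:2]@t).round(1),"rad",(f[:2]@v/r).round(1),"grip",round(s["grip_width"],4))
for d in map(float,sys.argv[1:]):
    n=C+89.7*np.array([np.cos(a+d),np.sin(a+d)]); print(d,(R.T@np.r_[n-p[:2],0]).round(1)[:2])
E
python3 arc.py .05 .12 .2 .28 .36 .44 .52 .6 .68
```

```text
clock: 12.15
tool_pos: [0.4701, 0.0712, 0.1063]
orientation: [0.001, 0.804, 0.595, 0.002]
contact_force: [-0.2, 0.4, 0.9]
grip_width: 0.0683
clock: 12.65
tool_pos: [0.47, 0.0705, 0.1076]
orientation: [0.001, 0.804, 0.595, 0.002]
contact_force: [0.6, 0.5, 3.8]
grip_width: 0.0231
clock: 13.15
tool_pos: [0.47, 0.0705, 0.1076]
orientation: [0.001, 0.804, 0.595, 0.002]
contact_force: [0.9, 0.1, 6.8]
grip_width: 0.0231
pos [470.   70.5 107.6] r 90.0 ang 160.8 F tang -0.4 rad -0.8 grip 0.0231
0.05 [-4.5  0.2]
0.12 [-10.8   0.5]
0.2 [-17.9   1.4]
0.28 [-24.9   2.9]
0.36 [-31.8   4.9]
0.44 [-38.5   7.4]
0.52 [-45.   10.5]
0.6 [-51.2  14.1]
0.68 [-57.1  18.1]
```

```bash
python3 -m pendant '[{"delta_rot":[0,0,0],"delta_pos":[-4.5,0.2,0],"gripper":0.2},{"delta_rot":[0,0,0],"delta_pos":[-10.8,0.5,0],"gripper":0.2},{"delta_rot":[0,0,0],"delta_pos":[-17.9,1.4,0],"gripper":0.2},{"delta_rot":[0,0,0],"delta_pos":[-24.9,2.9,0],"gripper":0.2},{"delta_rot":[0,0,0],"delta_pos":[-31.8,4.9,0],"gripper":0.2}]'
python3 arc.py .08 .16 .24 .32 .40
```

```text
clock: 13.65
tool_pos: [0.4665, 0.0385, 0.1076]
orientation: [0.002, 0.804, 0.595, 0.003]
contact_force: [4.6, 4.4, 3.1]
grip_width: 0.0231
pos [466.5  38.5 107.6] r 88.5 ang 181.6 F tang -4.2 rad -4.8 grip 0.0231
0.08 [-7.1  1.4]
0.16 [-13.6   4.5]
0.24 [-19.8   8.1]
0.32 [-25.7  12.2]
0.4 [-31.2  16.8]
```

```bash
python3 -m pendant '[{"delta_rot":[0,0,0],"delta_pos":[-7,2,0],"gripper":0.2},{"delta_rot":[0,0,0],"delta_pos":[-13.6,4.7,0],"gripper":0.2},{"delta_rot":[0,0,0],"delta_pos":[-19.8,8.1,0],"gripper":0.2},{"delta_rot":[0,0,0],"delta_pos":[-25.7,12.2,0],"gripper":0.2},{"delta_rot":[0,0,0],"delta_pos":[-31.2,16.8,0],"gripper":0.2}]'
python3 arc.py .07 .14 .21 .28 .35
```

```text
clock: 14.15
tool_pos: [0.4756, 0.0048, 0.1077]
orientation: [0.002, 0.804, 0.594, 0.006]
contact_force: [12.7, 9.0, -1.1]
grip_width: 0.023
pos [475.6   4.8 107.7] r 87.2 ang 204.5 F tang -2.9 rad -15.3 grip 0.023
0.07 [-6.2  2.5]
0.14 [-10.4   7.1]
0.21 [-14.3  12.1]
0.28 [-17.8  17.2]
0.35 [-21.   22.7]
```

```bash
sed -i 's/\[555,41.\]/[556,44.5]/; s/89.7/88.7/' arc.py
python3 arc.py .07 .14 .21 .28 .35
```

```text
pos [475.6   4.8 107.7] r 89.6 ang 206.3 F tang -2.4 rad -15.4 grip 0.023
0.07 [-3.7  5.1]
0.14 [-7.7  9.8]
0.21 [-11.4  14.8]
0.28 [-14.8  20. ]
0.35 [-17.8  25.5]
```

```bash
python3 -m pendant '[{"delta_rot":[0,0,0],"delta_pos":[-3.7,5.1,0],"gripper":0.2},{"delta_rot":[0,0,0],"delta_pos":[-7.7,9.8,0],"gripper":0.2},{"delta_rot":[0,0,0],"delta_pos":[-11.4,14.8,0],"gripper":0.2},{"delta_rot":[0,0,0],"delta_pos":[-14.8,20,0],"gripper":0.2},{"delta_rot":[0,0,0],"delta_pos":[-16.4,22.7,0],"gripper":0.2}]'
python3 arc.py .05 .10 .15 .2 .25 .3
```

```text
clock: 14.65
tool_pos: [0.4912, -0.0171, 0.1076]
orientation: [0.001, 0.804, 0.594, 0.004]
contact_force: [6.5, 10.9, 5.9]
grip_width: 0.0233
pos [491.2 -17.1 107.6] r 89.4 ang 223.5 F tang -3.4 rad -12.2 grip 0.0233
0.05 [-1.5  4.3]
0.1 [-3.3  8.3]
0.15 [-5.  12.4]
0.2 [-6.5 16.6]
0.25 [-7.7 20.8]
0.3 [-8.8 25.1]
```

```bash
python3 -m pendant '[{"delta_rot":[0,0,0],"delta_pos":[0,4.5,0],"gripper":0.2},{"delta_rot":[0,0,0],"delta_pos":[-1.8,8.7,0],"gripper":0.2},{"delta_rot":[0,0,0],"delta_pos":[-3.4,12.7,0],"gripper":0.2},{"delta_rot":[0,0,0],"delta_pos":[-4.9,16.8,0],"gripper":0.2},{"delta_rot":[0,0,0],"delta_pos":[-4.9,16.8,0],"gripper":0.2}]'
python3 arc.py .05 .10 .15 .2 .25 .3
```

```text
clock: 15.15
tool_pos: [0.5043, -0.0282, 0.1075]
orientation: [0.001, 0.804, 0.594, 0.002]
contact_force: [3.3, 4.2, 8.1]
grip_width: 0.0232
pos [504.3 -28.2 107.5] r 89.2 ang 234.6 F tang 0.2 rad -5.3 grip 0.0232
0.05 [-0.8  4.4]
0.1 [-1.9  8.7]
0.15 [-2.8 13. ]
0.2 [-3.4 17.4]
0.25 [-3.8 21.9]
0.3 [-4.  26.3]
```

```bash
python3 -m pendant '[{"delta_rot":[0,0,0],"delta_pos":[-0.4,3.5,0],"gripper":0.2},{"delta_rot":[0,0,0],"delta_pos":[-0.9,7,0],"gripper":0.2},{"delta_rot":[0,0,0],"delta_pos":[-1.6,10.5,0],"gripper":0.2},{"delta_rot":[0,0,0],"delta_pos":[-2.2,14,0],"gripper":0.2},{"delta_rot":[0,0,0],"delta_pos":[-2.5,16,0],"gripper":0.2}]'
python3 arc.py .05 .10 .15
python3 - <<'E'
from h import *
S=cams.camera("scene")["img"];W=cams.camera("wrist")["img"]
a=np.hstack([cv2.resize(S[165:270,260:400],(400,300)),cv2.resize(W[50:275,280:580],(400,300))])
cv2.imwrite("pics/w6.png",a[:,:,::-1].copy())
E
```

```text
clock: 15.65
tool_pos: [0.5174, -0.0358, 0.1075]
orientation: [0.0, 0.804, 0.595, 0.0]
contact_force: [-3.0, 1.9, 11.0]
grip_width: 0.0233
pos [517.4 -35.8 107.5] r 89.1 ang 244.3 F tang -3.5 rad -0.4 grip 0.0233
0.05 [-0.2  4.5]
0.1 [-0.5  8.9]
0.15 [-0.6 13.3]
```

View pics/w6.png

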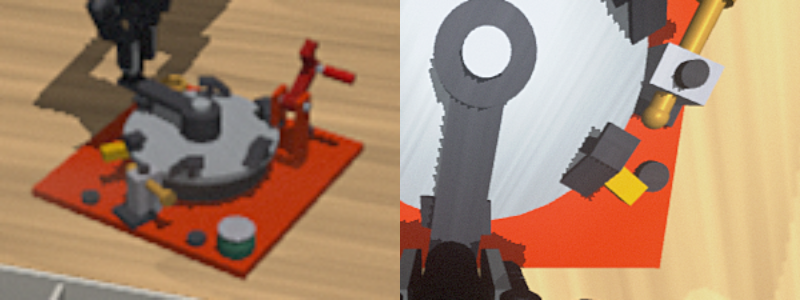

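```bash
python3 -m pendant '[{"delta_rot":[0,0,0],"delta_pos":[-0.1,2,0],"gripper":0.2},{"delta_rot":[0,0,0],"delta_pos":[-0.2,4,0],"gripper":0.2},{"delta_rot":[0,0,0],"delta_pos":[-0.3,6,0],"gripper":0.2},{"delta_rot":[0,0,0],"delta_pos":[-0.4,8,0],"gripper":0.2},{"delta_rot":[0,0,0],"delta_pos":[-0.5,9.5,0],"gripper":0.2}]'
python3 arc.py .02 .05 .10
```

```text
clock: 16.25
tool_pos: [0.526, -0.0393, 0.1075]
orientation: [0.001, 0.804, 0.595, -0.0]
contact_force: [-3.4, 0.3, 12.2]
grip_width: 0.0233
pos [526.  -39.3 107.5] r 89.0 ang 250.3 F tang -3.3 rad 0.9 grip 0.0233
0.02 [0.3 1.8]
0.05 [0.2 4.4]
0.1 [0.4 8.9]
```

```bash
python3 -m pendant '[{"delta_rot":[0,0,0],"delta_pos":[0.1,0.6,0],"gripper":0.2},{"delta_rot":[0,0,0],"delta_pos":[0.1,1.2,0],"gripper":0.2},{"delta_rot":[0,0,0],"delta_pos":[0.2,1.8,0],"gripper":0.2},{"delta_rot":[0,0,0],"delta_pos":[0.2,2.4,0],"gripper":0.2},{"delta_rot":[0,0,0],"delta_pos":[0.2,3,0],"gripper":0.2}]'
python3 arc.py .02 .05
```

```text
clock: 16.75
tool_pos: [0.5288, -0.0402, 0.1075]
orientation: [0.001, 0.804, 0.595, -0.0]
contact_force: [-2.4, -0.2, 11.1]
grip_width: 0.0234
pos [528.8 -40.2 107.5] r 89.0 ang 252.2 F tang -2.2 rad 0.9 grip 0.0234
0.02 [0.3 1.8]
0.05 [0.3 4.4]
```

```bash
python3 -m pendant '[{"delta_rot":[0,0,0],"delta_pos":[0.1,0.5,0],"gripper":0.2},{"delta_rot":[0,0,0],"delta_pos":[0.1,1,0],"gripper":0.2},{"delta_rot":[0,0,0],"delta_pos":[0.2,1.5,0],"gripper":0.2},{"delta_rot":[0,0,0],"delta_pos":[0.3,2,0],"gripper":0.2},{"delta_rot":[0,0,0],"delta_pos":[0.3,2.4,0],"gripper":0.2}]'
python3 arc.py .02
```

```text
clock: 17.25
tool_pos: [0.5311, -0.041, 0.1075]
orientation: [0.001, 0.804, 0.595, -0.001]
contact_force: [-3.9, -1.8, 11.2]
grip_width: 0.0234
pos [531.1 -41.  107.5] r 89.0 ang 253.8 F tang -3.2 rad 2.8 grip 0.0234
0.02 [0.4 1.8]
```

```bash
python3 -m pendant '[{"delta_rot":[0,0,0],"delta_pos":[0.1,0.3,0],"gripper":0.2},{"delta_rot":[0,0,0],"delta_pos":[0.1,0.6,0],"gripper":0.2},{"delta_rot":[0,0,0],"delta_pos":[0.2,0.9,0],"gripper":0.2},{"delta_rot":[0,0,0],"delta_pos":[0.3,1.2,0],"gripper":0.2},{"delta_rot":[0,0,0],"delta_pos":[0.3,1.5,0],"gripper":0.2}]'
python3 arc.py .02
```

```text
clock: 17.75
tool_pos: [0.5326, -0.0413, 0.1075]
orientation: [0.001, 0.804, 0.595, -0.001]
contact_force: [-3.8, -2.1, 11.3]
grip_width: 0.0235
pos [532.6 -41.3 107.5] r 89.0 ang 254.7 F tang -3.1 rad 3.0 grip 0.0235
0.02 [0.4 1.8]
```

```bash
python3 -m pendant '[{"delta_rot":[0,0,0],"delta_pos":[0,0.4,0],"gripper":0.2},{"delta_rot":[0,0,0],"delta_pos":[0,0.8,0],"gripper":0.2},{"delta_rot":[0,0,0],"delta_pos":[0.1,1.2,0],"gripper":0.2},{"delta_rot":[0,0,0],"delta_pos":[0.1,1.5,0],"gripper":0.2},{"delta_rot":[0,0,0],"delta_pos":[0.1,1.5,0],"gripper":0.2}]'
python3 arc.py .02
```

```text
clock: 18.25
tool_pos: [0.5341, -0.0417, 0.1075]
orientation: [0.001, 0.804, 0.595, -0.001]
contact_force: [-2.8, -2.3, 11.7]
grip_width: 0.023
pos [534.1 -41.7 107.5] r 89.0 ang 255.8 F tang -2.2 rad 2.9 grip 0.023
0.02 [0.4 1.8]
```

```bash
python3 -m pendant '[{"delta_rot":[0,0,0],"delta_pos":[0,0.4,0],"gripper":0.2},{"delta_rot":[0,0,0],"delta_pos":[0.1,0.8,0],"gripper":0.2},{"delta_rot":[0,0,0],"delta_pos":[0.2,1.2,0],"gripper":0.2},{"delta_rot":[0,0,0],"delta_pos":[0.2,1.5,0],"gripper":0.2},{"delta_rot":[0,0,0],"delta_pos":[0.2,1.5,0],"gripper":0.2}]'
python3 arc.py .02
```

```text
clock: 18.75
tool_pos: [0.5356, -0.0421, 0.1075]
orientation: [0.001, 0.804, 0.595, -0.001]
contact_force: [-3.3, -2.4, 10.4]
grip_width: 0.0234
pos [535.6 -42.1 107.5] r 89.0 ang 256.8 F tang -2.7 rad 3.1 grip 0.0234
0.02 [0.4 1.7]
```

```bash
python3 -m pendant '[{"delta_rot":[0,0,0],"delta_pos":[0.1,0.4,0],"gripper":0.2},{"delta_rot":[0,0,0],"delta_pos":[0.1,0.8,0],"gripper":0.2},{"delta_rot":[0,0,0],"delta_pos":[0.2,1.2,0],"gripper":0.2},{"delta_rot":[0,0,0],"delta_pos":[0.3,1.6,0],"gripper":0.2},{"delta_rot":[0,0,0],"delta_pos":[0.3,1.6,0],"gripper":0.2}]'
python3 arc.py .02
```

```text
clock: 19.25
tool_pos: [0.5372, -0.0425, 0.1075]
orientation: [0.001, 0.804, 0.595, -0.001]
contact_force: [-3.6, -2.1, 10.8]
grip_width: 0.0235
pos [537.2 -42.5 107.5] r 89.0 ang 257.8 F tang -3.0 rad 2.8 grip 0.0235
0.02 [0.4 1.7]
```

```bash
python3 -m pendant '[{"delta_rot":[0,0,0],"delta_pos":[0.1,0.4,0],"gripper":0.2},{"delta_rot":[0,0,0],"delta_pos":[0.1,0.8,0],"gripper":0.2},{"delta_rot":[0,0,0],"delta_pos":[0.2,1.2,0],"gripper":0.2},{"delta_rot":[0,0,0],"delta_pos":[0.3,1.6,0],"gripper":0.2},{"delta_rot":[0,0,0],"delta_pos":[0.3,1.6,0],"gripper":0.2}]'
python3 arc.py .02
```

```text
clock: 19.75
tool_pos: [0.5388, -0.0428, 0.1075]
orientation: [0.001, 0.804, 0.595, -0.001]
contact_force: [-3.9, -2.9, 10.5]
grip_width: 0.0232
pos [538.8 -42.8 107.5] r 89.0 ang 258.9 F tang -3.3 rad 3.6 grip 0.0232
0.02 [0.5 1.7]
```

```bash
python3 -m pendant '[{"delta_rot":[0,0,0],"delta_pos":[0.1,0.4,0],"gripper":0.2},{"delta_rot":[0,0,0],"delta_pos":[0.2,0.8,0],"gripper":0.2},{"delta_rot":[0,0,0],"delta_pos":[0.3,1.2,0],"gripper":0.2},{"delta_rot":[0,0,0],"delta_pos":[0.4,1.6,0],"gripper":0.2},{"delta_rot":[0,0,0],"delta_pos":[0.4,1.6,0],"gripper":0.2}]'
python3 arc.py .02
```

```text
clock: 20.25
tool_pos: [0.5395, -0.0429, 0.1075]
orientation: [0.001, 0.804, 0.595, -0.002]
contact_force: [-5.1, -3.4, 12.4]
grip_width: 0.0232
pos [539.5 -42.9 107.5] r 89.0 ang 259.3 F tang -4.4 rad 4.3 grip 0.0232
0.02 [0.5 1.7]
```

```bash
python3 -m pendant '[{"delta_rot":[0,0,0],"delta_pos":[0.1,0.4,0],"gripper":0.2},{"delta_rot":[0,0,0],"delta_pos":[0.2,0.8,0],"gripper":0.2},{"delta_rot":[0,0,0],"delta_pos":[0.3,1.2,0],"gripper":0.2},{"delta_rot":[0,0,0],"delta_pos":[0.4,1.6,0],"gripper":0.2},{"delta_rot":[0,0,0],"delta_pos":[0.4,1.6,0],"gripper":0.2}]'
python3 arc.py .02
```

```text
clock: 20.75
tool_pos: [0.5398, -0.043, 0.1074]
orientation: [-0.0, 0.804, 0.595, -0.003]
contact_force: [-9.5, -3.9, 15.4]
grip_width: 0.0232
pos [539.8 -43.  107.4] r 89.0 ang 259.5 F tang -8.7 rad 5.6 grip 0.0232
0.02 [0.5 1.7]
```

```bash
python3 -m pendant '[{"delta_rot":[0,0,0],"delta_pos":[0,0.4,0],"gripper":0.2},{"delta_rot":[0,0,0],"delta_pos":[0,0.8,0],"gripper":0.2},{"delta_rot":[0,0,0],"delta_pos":[0,0.8,0],"gripper":0.2},{"delta_rot":[0,0,0],"delta_pos":[0,0.8,0],"gripper":0.2},{"delta_rot":[0,0,0],"delta_pos":[0,0.8,0],"gripper":0.2}]'
python3 arc.py .02
```

```text
clock: 21.25
tool_pos: [0.5399, -0.043, 0.1074]
orientation: [-0.001, 0.804, 0.595, -0.004]
contact_force: [-12.2, -3.5, 18.0]
grip_width: 0.0231
pos [539.9 -43.  107.4] r 88.9 ang 259.6 F tang -11.4 rad 5.6 grip 0.0231
0.02 [0.5 1.7]
```

```bash
python3 -m pendant '[{"delta_rot":[0,0,0],"delta_pos":[0,0,0],"gripper":0.2},{"delta_rot":[0,0,0],"delta_pos":[0,0,0],"gripper":0.2},{"delta_rot":[0,0,0],"delta_pos":[0,0,0],"gripper":0.2},{"delta_rot":[0,0,0],"delta_pos":[0,0,0],"gripper":0.2},{"delta_rot":[0,0,0],"delta_pos":[0,0,0],"gripper":0.2}]'
python3 -m pendant '[{"delta_rot":[0,0,0],"delta_pos":[0,0,0],"gripper":0.7},{"delta_rot":[0,0,0],"delta_pos":[0,0,0],"gripper":0.7},{"delta_rot":[0,0,0],"delta_pos":[0,0,0],"gripper":0.7},{"delta_rot":[0,0,0],"delta_pos":[0,0,0],"gripper":0.7},{"delta_rot":[0,0,0],"delta_pos":[0,0,0],"gripper":0.7}]'
python3 -m pendant '[{"delta_rot":[0,0,0],"delta_pos":[0,0,-30],"gripper":0.7},{"delta_rot":[0,0,0],"delta_pos":[0,0,-60],"gripper":0.7},{"delta_rot":[0,0,0],"delta_pos":[0,0,-90],"gripper":0.7},{"delta_rot":[0,0,0],"delta_pos":[0,0,-110],"gripper":0.7},{"delta_rot":[0,0,0],"delta_pos":[0,0,-110],"gripper":0.7}]'
python3 - <<'E'
from h import *
S=cams.camera("side")["img"];w=cams.camera("wrist");W=w["img"]; s=sensors.sense();print(s["tool_pos"],s["contact_force"])
a=np.hstack([cv2.resize(S[160:310,230:390],(320,300)),cv2.resize(W[0:240,250:634],(480,300))])
cv2.imwrite("pics/w7.png",a[:,:,::-1].copy())
E
```

```text
clock: 21.75
tool_pos: [0.5399, -0.043, 0.1074]
orientation: [-0.001, 0.804, 0.595, -0.004]
contact_force: [-11.9, -3.3, 16.8]
grip_width: 0.0235
clock: 22.25
tool_pos: [0.5426, -0.041, 0.1054]
orientation: [-0.0, 0.804, 0.595, -0.0]
contact_force: [0.1, 0.4, -0.1]
grip_width: 0.0597
clock: 22.75
tool_pos: [0.5453, -0.0416, 0.2195]
orientation: [0.003, 0.804, 0.595, 0.003]
contact_force: [-0.1, 0.0, -0.1]
grip_width: 0.0597
[ 0.54267757 -0.04102204  0.21538476] [ 0.12583111  0.0238902  -1.33206734]
```

View pics/w7.png

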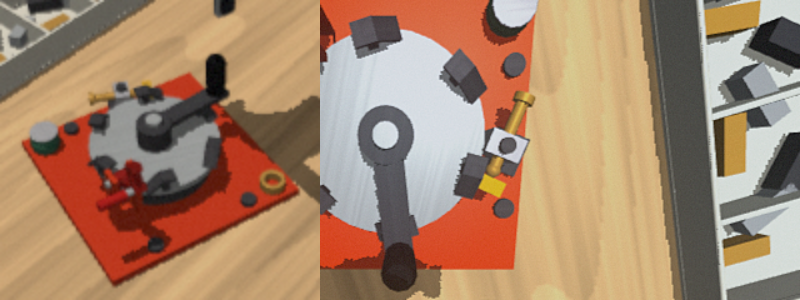

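The wrist view shows the lug (490,186) touching the brass screw tip (496,170). The side view shows the pawl lying back, the tin and nut in place, and the gripper clear.

```bash
python3 -c "
from workcell import order;print(order.hand_in())"
```

```text
the job is handed in; nothing more can be done
None
```

The winch is unlocked and its lug rests on the stop screw. I handed the job in at about 23 s of the 72 s allowed; no verdict is reported.

- **Freeing the pawl:** I gripped the knob and eased the wheel about 0.31 rad forward. I then pinched the pawl pin, swung it over to about 2.35 rad by my estimate from the gripper's travel, and let go. The next picture showed the pawl lying back clear of the teeth.
- **Winding back:** I regripped the knob and wound backward slowly until I felt the stop. I held about 11 N at the knob for more than 0.5 s. About 3 N of that is drag, so roughly 8 N was on the screw.
- **Last checks:** After letting go and rising to about 215 mm, the force reading was about 0 to 1 N. The final pictures showed the lug at the screw tip, the pawl back, and the tin and nut in place.

Some readings disagreed or went unchecked:
- **Early position fixes:** The scene and side cameras differed by 5 to 10 mm, so I corrected the positions with the wrist camera.
- **Wheel axis:** My estimate was about 3 mm off. This gave up to 15 N of sideways pull on the knob during winding, until I corrected it.
- **Where the lug met the screw:** It touched about 6 mm later than I had judged from the picture.
- **Bystanders on the table:** I did not re-measure the wrench, screwdriver, conduit and jar, but the arm never went down near them.

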